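# Hang the blue stock bin on the bench rail and put the stray terminal block in it

### The job

Hang the blue bin on the rail, centred on the green tag: with its nose tipped well up (about 20 degrees) hook its lip over the rail, then swing it down under control, without letting it fall or jerk, until it hangs flat, and let it go. Then put the stray orange terminal block in the hanging bin, leaving the bin hanging flat in its place. Leave everything else on the bench where it is.

Things in the scene. Friction and masses are not known exactly. Their poses are not given: they have to be found in the camera images.
- bin_center (a point): Centre of the loose blue plastic bin on the bench, 25 mm above its underside. The bin is 96 long (x) x 64 wide (y) x 50 mm high, open on top, walls 4 mm, about 0.16 kg. Axes: x from the low front wall (nose) to the back wall, y across, z up. Its side walls are 50 mm high over their whole length: grip it across its 64 mm width from above.
- bin: The same blue bin; origin at the centre of its underside, same axes. Floor 4 mm; front wall 34 mm high; the back wall (outer face at x = +48 mm) rises to 73 mm and carries a hooked lip, 50 mm wide and 3 mm thick, that goes back from its top, then turns down and flares out behind it.
- bin_lip (a point): Root of the blue bin's hooked lip: middle of the underside of its top plate, 54 mm behind the bin's centre (+x), 70 mm above its underside; bin's axes. The slot between back wall and lip opens downwards: 12 mm wide at this root (x = 48 to 60), about 23 mm at its mouth 18 mm lower. On the rail, this point lies on the rail's top edge.
- lip_tip (a point): Lower end of the flared lip, inner side: 71 mm behind the bin's centre (+x), 53 mm above the bin's underside; same axes as the bin.
- bin_nose (a point): Top edge of the bin's front wall: 48 mm ahead of the bin's centre (-x), 34 mm above its underside; same axes as the bin.
- rail_top (a point): Middle of the top edge of the fixed level aluminium rail, 150 mm above the bench. y along the rail, z up, x from the robot's side, where bins hang, to the back. Rail: 8 mm thick, 30 mm high, 320 mm long, free above. A red strip below it (82 to 106 mm up), flush in front, backs the bins. 20 mm red end posts at 168 mm each way. A hung bin's underside is 80 mm up; it droops up to 4 degrees.
- place (a point): The free place on the rail: the point of the rail's top edge in line with the green tag (a sloping plate 56 mm wide fixed behind and below the rail). The blue bin is to be centred here. Same axes as the rail. It lies 66 mm to one side of the rail's middle.
- red_bin: A fixed red bin of the same shape, already hanging on the rail 132 mm along from the free place. Origin on the bench, under the rail at that bin's middle.
- block_center (a point): Orange terminal block, loose, lying on the bench; 44 (x) x 22 (y) x 22 mm high with two flat brass studs (2 mm) on top, about 0.06 kg. This point is its centre, 11 mm above its underside; x along its length, z up.
- block: The same orange block; origin at the centre of its underside, same axes.
- driver: Bystander: screwdriver, 170 mm, lying. Origin under it.
- tape: Bystander: yellow roll, 60 mm across, 22 mm high. Origin at the centre of its underside.
- cells: Bystander: holder with six cells, 60 x 50 x 51 mm. Origin at the centre of its underside.
- wrench: Bystander: wrench, 120 mm, lying. Origin under it.
- bracket: Bystander: yellow angle bracket, 70 x 40 x 54 mm. Origin at the centre of its foot's underside.
- bottle: Bystander: bottle, 56 mm across, 150 mm high. Origin at the centre of its underside.
- carton: Bystander: cardboard carton, 100 x 80 x 60 mm. Origin at the centre of its underside.
Mind the look-alikes: they are no part of the job. Leave any black, pink or turquoise look-alike of the bin alone.

How it is judged:
On the way, in this order (a step that is already met when the one before it is completed fails the run):
1. the blue bin's lip is over the rail at the green tag with the bin's nose still tipped up by at least 13 degrees (angle between bin_center's own z axis and vertical above 0.227 rad and z of bin_nose in the frame of rail_top above -0.022 m and z of lip_tip in the frame of rail_top between -0.05 and -0.006 m and x of lip_tip in the frame of rail_top between 0.003 and 0.03 m and y of bin_lip in the frame of place between -0.03 and 0.03 m), for 0.1 s.
2. the bin hangs flat on the rail at the green tag, let go (angle between bin_center's own z axis and vertical below 0.14 rad and angle between the x axis of bin_center and the x axis of rail_top, either way round below 0.12 rad and z of bin_lip in the frame of rail_top between -0.004 and 0.005 m and x of bin_lip in the frame of rail_top between -0.012 and 0.012 m and z of lip_tip in the frame of rail_top below -0.008 m and x of lip_tip in the frame of rail_top above 0.004 m and y of bin_lip in the frame of place between -0.02 and 0.02 m and contact force between the fingers and bin below 0.1 N), for 0.2 s.
At the end, for the whole second after the job is handed in: The blue bin hangs by its lip on the rail: lip root within 5 mm above the rail's top edge and its tip down behind the rail, bin within 8 degrees of level and 7 degrees of square to the rail, within 20 mm of the green tag's middle; the orange block lies inside the bin; both let go and at rest (all of step 2 and linear speed of each of bin, block below 0.02 m/s and x of block_center in the frame of bin between -0.044 and 0.044 m and y of block_center in the frame of bin between -0.028 and 0.028 m and z of block_center in the frame of bin between 0.005 and 0.04 m and contact force between block and bin above 0.05 N); the robot touches nothing.
It fails at once if the bin is dropped, flung or let fall on its hook (turns faster than 6 rad/s) (angular speed of bin above 6 rad/s).
It fails at once if a bystander is moved by more than 30 mm (distance of any of driver, tape, cells, wrench, bracket, bottle, carton from where it was at the start of the episode above 0.03 m).
It also fails if it takes over 69 s, if anything falls off the work surface, if the arm or the gripper's body presses on something with over 40 N, if the wrist force passes 120 N, or if a joint passes its speed limit or range.

### The arm

A 6-joint arm with a two-finger parallel gripper is mounted at the origin on the work surface. World frame = base frame: x ahead of the robot, y to its left, z up, the work surface at z = 0. Lengths are in m, angles in rad, forces in N, time in s.
With the tool pointing down it reaches from about 0.3 to 0.775 m from the base axis. Payload 14.6 kg.
Tool frame: the origin (TCP) lies at the very end of the fingers, on their centre line; the grasp point (between the pads) lies 19 mm behind it; z points along the fingers, y is the line along which they close (so a half turn about z gives the same grasp; the last joint's range is limited). The gripper opens to 94 mm and grips with 3 to 60 N. Pads are 16 mm wide; open, the fingers measure 119 mm over their backs; the gripper's body (75 mm by 177 mm) begins 78 mm behind the grasp point.
Start: joints at [-1.277, 0.3, 1.521, -0, 1.321, -0.067], TCP at [0.194, -0.515, 0.205] pointing down, gripper open.
Joint ranges: [-3.03, 3.03], [-0.79, 2.21], [0.23, 2.52], [-1.04, 4.18], [0, 3.07], [-2.55, 2.55]. Speed limits (rad/s): [2.22, 2.22, 2.57, 3.14, 3.14, 3.14].

### API

Orientations are given as [roll, pitch, yaw] about the fixed x, y, z axes, in that order (R = Rz(yaw) Ry(pitch) Rx(roll)).
In Python, from station import ctrl gives the robot as it stands. The module is installed in compiled form; this text tells all that it offers.
- The arm moves only by the tool play_rows, never from a script. Its argument "commands" is a list of rows, each a list of 7 numbers: the shift along the tool's x, y, z in m, then the turn, a rotation vector about the tool's x, y, z in degrees, then the closure, from -1 (fully open) to 1 (shut). A call has 1 to 20 rows; each row shifts and turns the commanded pose from where the row before left it, along the tool's axes as they then stand; what a row does not reach is not made up. A row lasts 1/12 s, in which the tool goes at most 41.7 mm and 7.16 degrees, less where a joint would pass 70% of its speed; a pose out of reach is approached as far as the arm can. A call is refused whole if a number of a shift passes 0.0417 or a number of a turn 7.16, either way. A call with a gripper value outside its range is refused whole. The fingers move at their own pace and stop on an object; "force" is the grip in N (left out, the last holds). Time passes only in rows, so rows that do not move let the fingers close. It gives the time, the measured TCP pose, the force, the opening and the grip force at its end, in the units of the state.
- ctrl.get_obs(): the state, without advancing time (a new reading comes with each control period).
- ctrl.camera(name): name is "side" or "top" or "wrist"; returns the picture (420x560x3 uint8, blue, green, red); there is no depth.
- ctrl.camera_model(name): a dict with "fx", "fy", "cx", "cy" (pixels), "rvec" (rotation vector, rad) and "tvec" (3), from world to camera coordinates, as OpenCV has them. Camera axes: x right, y down, z forward; pixel columns grow to the right and rows downward; lengths in m; the calibration is good to about 2 mm. A picture is of the moment at which its call begins: read the wrist's pose just before it. camera_model takes no time and is no camera call; for the wrist camera it gives the pose at the moment of the call.
- ctrl.hand_in(): hands the job in; it is judged then, once.
The state is a dict: "time_s": time; "qpos": joint angles; "joint_vel": joint speeds; "tau": joint torques, N m; "ee_pos": TCP position; "eef_rot": TCP orientation; "force": force on the tool from outside, world axes, zero at the start; "moment": the same for the moment, N m; "grip_width": finger opening in m; "grip_force": force on a finger pad.
Only numpy, scipy, OpenCV 4.12 (cv2) and the standard library are available. Lean on these libraries where they do the work, as an engineer would, in place of code of your own. Each camera call takes 0.05 s, during which the arm holds its last target. There are 200 camera calls.

## Working session

There is one attempt and no reset: what is moved stays moved. The work goes in short steps, Python scripts to look and compute and a tool call to move; the robot and the scene stay as the last step left them, time stands still between calls to the robot, and variables do not carry over. Pictures are saved under pics/ and viewed, at most 10 in all, crops included, and the job is handed in when it is done.

Besides the shell and the picture viewer there is one more tool, called after ">>>" as name(argument=value, ...) on one line, values as JSON. play_rows: Moves the arm, as the interface text tells. Its arguments: {"type":"object","properties":{"commands":{"type":"array","items":{"type":"array","items":{"type":"number"}}},"force":{"type":"number"}},"required":["commands"]}

```bash
mkdir -p pics; cat > h.py <<'E'
import numpy as np, cv2
from station import ctrl
from scipy.spatial.transform import Rotation as R
def cam(n):
    m=ctrl.camera_model(n); im=np.array(ctrl.camera(n)); return im,m
def K(m): return np.array([[m['fx'],0,m['cx']],[0,m['fy'],m['cy']],[0,0,1.]])
def ray(m,u,v):
    Rm=cv2.Rodrigues(np.array(m['rvec'],float))[0]; t=np.array(m['tvec'],float).ravel()
    d=Rm.T@np.linalg.inv(K(m))@np.array([u,v,1.]); return -Rm.T@t,d
def onz(m,u,v,z):
    c,d=ray(m,u,v); return c+d*(z-c[2])/d[2]
def proj(m,p):
    return cv2.projectPoints(np.array(p,float).reshape(-1,3),np.array(m['rvec'],float),np.array(m['tvec'],float),K(m),None)[0].reshape(-1,2)
def tri(rays):
    A=0;b=0
    for c,d in rays:
        d=d/np.linalg.norm(d);P=np.eye(3)-np.outer(d,d);A=A+P;b=b+P@c
    return np.linalg.solve(A,b)
E
python3 - <<'E'
from h import *
for n in ['top','side']:
    im,m=cam(n); cv2.imwrite(f'pics/{n}0.png',im); c,d=ray(m,280,210); print(n,c.round(3),d.round(3),m['fx'])
    np.save(f'{n}0.npy',im)
o=ctrl.get_obs();print(o)
E
```

```text
top [ 0.331 -0.08   1.349] [ 0.089  0.003 -0.996] 385.3778453431122
side [0.092 0.76  0.879] [ 0.283 -0.715 -0.639] 415.25553059345333
{'time_s': 0.1, 'qpos': array([-1.27662872e+00,  3.00410987e-01,  1.52150570e+00, -1.33372604e-05,
        1.32072992e+00, -6.65649492e-02]), 'joint_vel': array([ 0.00046062, -0.00162278,  0.00101957, -0.00197853, -0.00026556,
        0.00137496]), 'tau': array([ 2.95298989e-03, -5.32640648e+01, -3.53281438e+01,  7.10438169e-02,
        2.34705757e-02, -6.71090243e-05]), 'ee_pos': array([ 0.19407048, -0.51436759,  0.2049512 ]), 'eef_rot': array([-3.14054017e+00, -5.72143136e-05,  3.60735838e-01]), 'force': array([ 0.62524808, -0.18837009,  0.12071122]), 'moment': array([-0.03632375,  0.00046954, -0.00432894]), 'grip_force': 0.0, 'grip_width': 0.0936937272956071}
```

View pics/top0.png

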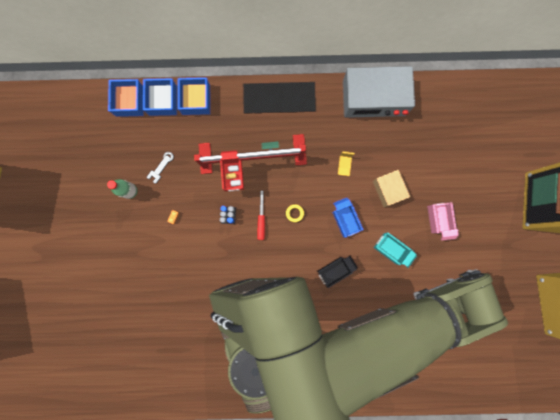

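View pics/side0.png

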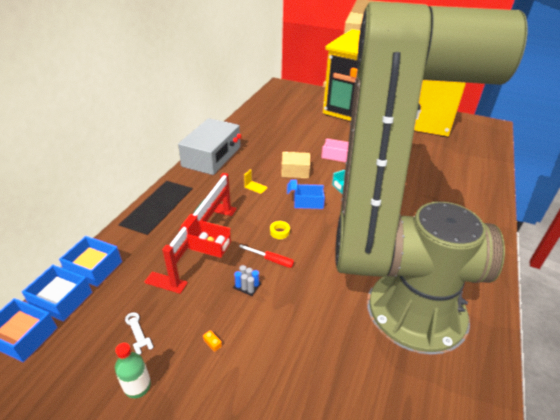

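The top view (image up = +x, left = +y) shows the blue bin at about (348,218) with its lip towards (340,202), the rail from (200,158) to (303,150), the green tag at (270,146) and the orange block at (173,217). The side view shows the blue bin at (308,195) and the block at (212,340).

```bash
python3 - <<'E'
from h import *
im=np.load('top0.npy');m=ctrl.camera_model('top')
hsv=cv2.cvtColor(im,cv2.COLOR_BGR2HSV)
def blob(lo,hi,box,z):
    x0,y0,x1,y1=box; k=np.zeros(im.shape[:2],np.uint8); k[y0:y1,x0:x1]=cv2.inRange(hsv,lo,hi)[y0:y1,x0:x1]
    p=cv2.findNonZero(k); r=cv2.minAreaRect(p); bx=cv2.boxPoints(r)
    print(len(p),r, [onz(m,*q,z)[:2].round(3).tolist() for q in bx], 'c',onz(m,*p.reshape(-1,2).mean(0),z).round(3)); return p
print('blue');blob((105,120,60),(125,255,255),(325,190,370,245),.05)
print('orange');blob((5,150,120),(25,255,255),(160,205,185,230),.022)
print('green');blob((60,60,30),(95,255,255),(255,135,290,158),.1)
print('rail');blob((0,0,160),(180,60,255),(205,140,305,166),.15)
k=cv2.inRange(hsv,(0,150,90),(8,255,255))
for b in [(195,135,213,175),(291,130,310,170)]:
    q=k.copy();mm=np.zeros_like(k);mm[b[1]:b[3],b[0]:b[2]]=1;p=cv2.findNonZero(q*mm);print(cv2.boundingRect(p),p.reshape(-1,2).mean(0))
cv2.imwrite('pics/crop.png',np.hstack([cv2.resize(im[130:200,190:310],None,fx=4,fy=4,interpolation=cv2.INTER_CUBIC),cv2.resize(im[185:255,325:375],None,fx=4,fy=4,interpolation=cv2.INTER_CUBIC)]))
E
```

```text
blue
700 ((345.9827575683594, 216.7930908203125), (35.846656799316406, 20.615110397338867), 66.80140686035156) [[0.462, -0.245], [0.488, -0.31], [0.376, -0.353], [0.35, -0.288]] c [ 0.417 -0.301  0.05 ]
orange
69 ((172.68106079101562, 216.5775909423828), (8.272306442260742, 13.918484687805176), 23.198589324951172) [[0.419, 0.317], [0.463, 0.298], [0.451, 0.272], [0.407, 0.291]] c [0.434 0.293 0.022]
green
85 ((269.6930847167969, 144.93069458007812), (5.373201370239258, 15.124565124511719), 84.2894058227539) [[0.666, -0.022], [0.67, -0.072], [0.652, -0.073], [0.648, -0.024]] c [ 0.659 -0.048  0.1  ]
rail
306 ((252.45159912109375, 153.47671508789062), (3.8723249435424805, 95.517333984375), 84.70991516113281) [[0.615, 0.157], [0.636, -0.144], [0.624, -0.145], [0.602, 0.156]] c [ 0.62 -0.01  0.15]
(195, 142, 18, 33) [204.05413105 157.60968661]
(291, 134, 16, 32) [299.4398827  148.91202346]
```

View pics/crop.png

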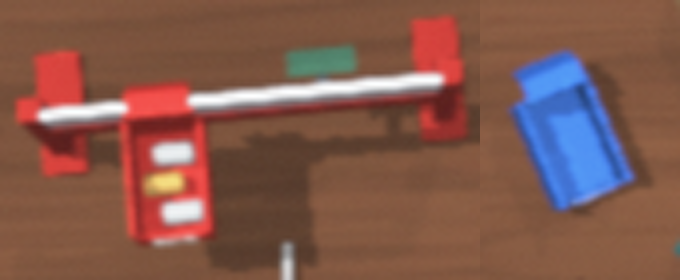

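The crop shows the tag at the right of the rail and the red bin at the left. The bin's lip is at the top-left end, so bin +x has a yaw of about 0.37 and matches the tool's yaw. I'll move above the bin.

>>> play_rows(commands=[[0.0305, -0.0137, 0, 0, 0, 0, -1], [0.0305, -0.0137, 0, 0, 0, 0, -1], [0.0305, -0.0137, 0, 0, 0, 0, -1], [0.0305, -0.0137, 0, 0, 0, 0, -1], [0.0305, -0.0137, 0, 0, 0, 0, -1], [0.0305, -0.0137, 0, 0, 0, 0, -1], [0.0305, -0.0137, 0, 0, 0, 0, -1], [0.0305, -0.0137, 0, 0, 0, 0, -1], [0.0305, -0.0137, 0, 0, 0, 0, -1], [0, 0, 0, 0, 0, 0, -1], [0, 0, 0, 0, 0, 0, -1]])

```text
time_s: 1.02
ee_pos: [0.4081, -0.3013, 0.2051]
eef_rot: [-3.141, 0.0, 0.364]
force: [0.0, 0.1, 0.0]
grip_width: 0.0939
grip_force: 0.0
```

```bash
python3 - <<'E'
from h import *
o=ctrl.get_obs();print(o['ee_pos'],o['eef_rot'],o['force'])
im,m=cam('wrist'); cv2.imwrite('pics/w1.png',im)
c,d=ray(m,280,210);print(c,d,m['fx'])
E
```

```text
[ 0.4081     -0.30128219  0.20514621] [-3.14106743e+00  3.45070529e-04  3.63525032e-01] [0.00749424 0.11251744 0.01747801]
[ 0.48605973 -0.2707504   0.38445716] [-0.27342119 -0.10904371 -0.95581319] 291.8639317729186
```

View pics/w1.png

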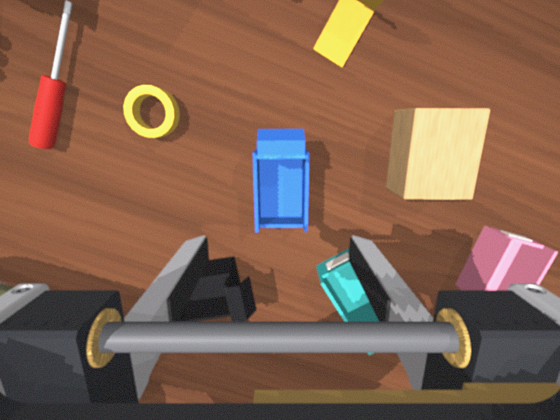

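The wrist view shows the blue bin upright and centred ahead: side-wall rims from (253,153) to (255,231) on the left and (309,153) to (308,231) on the right, with the lip on top at (281,140). I'll compute its pose.

```bash
python3 - <<'E'
from h import *
m=ctrl.camera_model('wrist'); im=cv2.imread('pics/w1.png'); hsv=cv2.cvtColor(im,cv2.COLOR_BGR2HSV)
k=cv2.inRange(hsv,(105,100,60),(125,255,255)); 
L=[];Rr=[]
for v in range(162,224,4):
    u=np.nonzero(k[v,230:330])[0]+230; L.append(onz(m,u.min()-.5,v,.05)); Rr.append(onz(m,u.max()+.5,v,.05))
L=np.array(L);Rr=np.array(Rr)
for S in (L,Rr):
    p=np.polyfit(S[:,0],S[:,1],1); print('yaw',np.arctan(p[0]), S.mean(0))
print('width',np.linalg.norm(L.mean(0)-Rr.mean(0)))
rows=np.nonzero(k[:,275:287].any(1))[0]; rows=rows[rows<250];print(rows.min(),rows.max())
print('liptop back z.073',onz(m,281,rows.min(),.073),'front top z.034',onz(m,281,rows.max(),.034), 'front bottom z0',onz(m,281,rows.max(),0))
print('rim corners',[onz(m,u,v,.05).round(4) for u,v in [(253,153),(309,153),(255,231),(308,231)]])
E
```

```text
yaw 0.37079704496039523 [ 0.39881683 -0.27246632  0.05      ]
yaw 0.3693419649019025 [ 0.42194758 -0.33343781  0.05      ]
width 0.06521160765220689
129 227
liptop back z.073 [ 0.47837813 -0.27694625  0.073     ] front top z.034 [ 0.36429852 -0.3208492   0.034     ] front bottom z0 [ 0.35254768 -0.32561834  0.        ]
rim corners [array([ 0.442, -0.257,  0.05 ]), array([ 0.4645, -0.3164,  0.05  ]), array([ 0.3537, -0.2907,  0.05  ]), array([ 0.3767, -0.3514,  0.05  ])]
```

>>> play_rows(commands=[[0, 0.0026, 0.02, 0, 0, -0.37, -1], [0, 0, 0.035, 0, 0, 0, -1], [0, 0, 0.035, 0, 0, 0, -1], [0, 0, 0.035, 0, 0, 0, -1], [0, 0, 0.035, 0, 0, 0, -1], [0, 0, 0.02, 0, 0, 0, -1], [0, 0, 0.007, 0, 0, 0, -1], [0, 0, 0, 0, 0, 0, -1], [0, 0, 0, 0, 0, 0, 1], [0, 0, 0, 0, 0, 0, 1], [0, 0, 0, 0, 0, 0, 1], [0, 0, 0, 0, 0, 0, 1], [0, 0, 0, 0, 0, 0, 1], [0, 0, 0, 0, 0, 0, 1]], force=30)

```text
time_s: 2.23
ee_pos: [0.4086, -0.305, 0.0192]
eef_rot: [3.141, -0.0, 0.367]
force: [-1.3, 1.1, 7.4]
grip_width: 0.0641
grip_force: 30.0
```

>>> play_rows(commands=[[0, 0, -0.015, 0, 0, 0, 1], [0, 0, -0.03, 0, 0, 0, 1], [0, 0, -0.036, 0, 0, 0, 1], [0, 0, -0.036, 0, 0, 0, 1], [0, 0, -0.036, 0, 0, 0, 1], [0, 0, -0.036, 0, 0, 0, 1], [0, 0, -0.03, 0, 0, 0, 1], [0.01845, -0.0257, 0, 0, 0, 0, 1], [0.01845, -0.0257, 0, 0, 0, 0, 1], [0.01845, -0.0257, 0, 0, 0, 0, 1], [0.01845, -0.0257, 0, 0, 0, 0, 1], [0.01845, -0.0257, 0, 0, 0, 0, 1], [0.01845, -0.0257, 0, 0, 0, 0, 1], [0.01845, -0.0257, 0, 0, 0, 0, 1], [0.01845, -0.0257, 0, 0, 0, 0, 1], [0, 0, 0, 0, 0, 5.7, 1], [0, 0, 0, 0, 0, 5.7, 1], [0, 0, 0, 0, 0, 5.7, 1], [0, 0, 0, 0, 0, 0, 1], [0, 0, 0, 0, 0, 0, 1]])

```text
time_s: 3.9
ee_pos: [0.4722, -0.0598, 0.2374]
eef_rot: [-3.142, 0.0, 0.072]
force: [0.1, 0.0, -2.3]
grip_width: 0.0638
grip_force: 30.0
```

```bash
python3 - <<'E'
from h import *
o=ctrl.get_obs();print(o['ee_pos'],o['eef_rot'],o['force'],o['moment'])
im,m=cam('wrist'); cv2.imwrite('pics/w2.png',im)
np.save('w2m.npy',m,allow_pickle=True)
# predicted bin points
Rt=R.from_euler('xyz',o['eef_rot']).as_matrix(); B=Rt@np.diag([1,-1,-1.]); O=o['ee_pos']-B@np.array([-.0008,0,.0192])
for p in [(-.048,-.032,.05),(-.048,.032,.05),(.048,.032,.05),(.054,0,.073),(.06,.025,.073),(.071,.025,.053)]: print(p,proj(m,O+B@p).round(1))
E
```

```text
[ 0.4721883  -0.05981993  0.23738056] [-3.14150998e+00  2.24342237e-04  7.19314954e-02] [ 0.06136542  0.04887996 -2.27418673] [ 0.02215665 -0.02203089 -0.00315282]
(-0.048, -0.032, 0.05) [[332.8 342.1]]
(-0.048, 0.032, 0.05) [[228.5 342. ]]
(0.048, 0.032, 0.05) [[219.8 189.4]]
(0.054, 0, 0.073) [[281.6 188. ]]
(0.06, 0.025, 0.073) [[224.1 174.5]]
(0.071, 0.025, 0.053) [[230.2 145. ]]
```

View pics/w2.png

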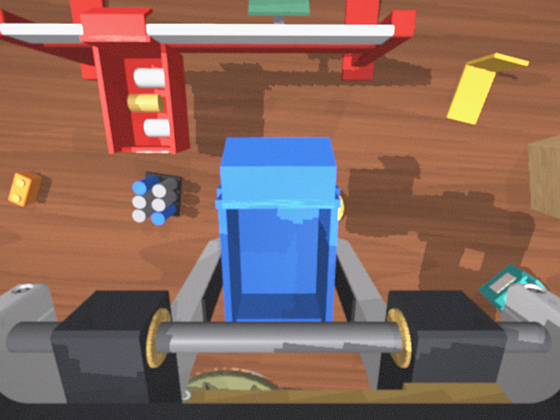

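The wrist view shows the bin held square (rims 220–334). The rail runs along rows 24–45, its right end is near (393,30), and the tag spans columns 249–309 above it. The orange block is at (24,188).

```bash
python3 - <<'E'
from h import *
m=np.load('w2m.npy',allow_pickle=True).item(); im=cv2.imread('pics/w2.png'); hsv=cv2.cvtColor(im,cv2.COLOR_BGR2HSV)
for u in (185,220,250,300,330,385): print(u,[tuple(hsv[v,u]) for v in range(20,50,2)])
k=cv2.inRange(hsv,(60,60,30),(95,255,255)); k[30:]=0
for v in (2,6,10,13):
    u=np.nonzero(k[v])[0]; print(v,u.min(),u.max(), [onz(m,(u.min()+u.max())/2,v,z).round(4).tolist() for z in (.08,.1,.12)])
# rail top back edge & front edge
P=[]
for u in range(180,390,5):
    col=hsv[:,u].astype(int); w=(col[:,1]<60)&(col[:,2]>190); r=np.nonzero(w[15:50])[0]+15
    if len(r): P.append((u,r.min()-.5,r.max()+.5))
P=np.array(P);print(P[::8])
A=np.array([onz(m,u,a,.15) for u,a,b in P]);B=np.array([onz(m,u,b,.15) for u,a,b in P])
for S in (A,B):
    p=np.polyfit(S[:,1],S[:,0],1);print('yaw',-np.arctan(p[0]),'x at y=-.05',np.polyval(p,-.05))
print('right end inner',onz(m,393,30,.15)); 
E
```

```text
185 [(np.uint8(11), np.uint8(135), np.uint8(142)), (np.uint8(10), np.uint8(145), np.uint8(135)), (np.uint8(113), np.uint8(4), np.uint8(255)), (np.uint8(0), np.uint8(0), np.uint8(248)), (np.uint8(0), np.uint8(0), np.uint8(247)), (np.uint8(0), np.uint8(0), np.uint8(247)), (np.uint8(0), np.uint8(0), np.uint8(248)), (np.uint8(132), np.uint8(5), np.uint8(239)), (np.uint8(144), np.uint8(9), np.uint8(143)), (np.uint8(135), np.uint8(7), np.uint8(143)), (np.uint8(120), np.uint8(7), np.uint8(140)), (np.uint8(165), np.uint8(7), np.uint8(141)), (np.uint8(1), np.uint8(154), np.uint8(186)), (np.uint8(1), np.uint8(187), np.uint8(169)), (np.uint8(2), np.uint8(174), np.uint8(117))]
220 [(np.uint8(9), np.uint8(135), np.uint8(138)), (np.uint8(10), np.uint8(145), np.uint8(137)), (np.uint8(176), np.uint8(9), np.uint8(238)), (np.uint8(90), np.uint8(1), np.uint8(249)), (np.uint8(0), np.uint8(0), np.uint8(247)), (np.uint8(0), np.uint8(0), np.uint8(247)), (np.uint8(0), np.uint8(0), np.uint8(248)), (np.uint8(135), np.uint8(4), np.uint8(244)), (np.uint8(130), np.uint8(5), np.uint8(145)), (np.uint8(135), np.uin
[... 2875 characters left out ...]
(168), np.uint8(112)), (np.uint8(0), np.uint8(177), np.uint8(114))]
2 249 308 [[0.6683, -0.0442, 0.08], [0.6616, -0.0447, 0.1], [0.6549, -0.0452, 0.12]]
6 249 308 [[0.6649, -0.0445, 0.08], [0.6583, -0.0449, 0.1], [0.6518, -0.0454, 0.12]]
10 249 308 [[0.6614, -0.0447, 0.08], [0.6551, -0.0452, 0.1], [0.6488, -0.0456, 0.12]]
13 249 308 [[0.6588, -0.0449, 0.08], [0.6526, -0.0454, 0.1], [0.6465, -0.0458, 0.12]]
[[180.   23.5  34.5]
 [220.   23.5  35.5]
 [260.   23.5  35.5]
 [300.   23.5  35.5]
 [340.   23.5  35.5]
 [380.   24.5  35.5]]
yaw 0.06767764967787991 x at y=-.05 0.6299365632755708
yaw 0.06842181659658812 x at y=-.05 0.6215981549247678
right end inner [ 0.63190987 -0.13972484  0.15      ]
```

Rail thickness comes out at 8.3 mm, and the rail end lies 92 mm from the place, as it should. So the place is about (0.6256, -0.047) with yaw 0.068. Next I tip the bin 20° and move to hover above the rail.

>>> play_rows(commands=[[0, -0.0023, 0, 0, 0, 0.2, 1], [0, 0, 0, 0, -4, 0, 1], [0, 0, 0, 0, -4, 0, 1], [0, 0, 0, 0, -4, 0, 1], [0, 0, 0, 0, -4, 0, 1], [0, 0, 0, 0, -4, 0, 1], [0.0197, 0, -0.0072, 0, 0, 0, 1], [0.0197, 0, -0.0072, 0, 0, 0, 1], [0.0197, 0, -0.0072, 0, 0, 0, 1], [0.0197, 0, -0.0072, 0, 0, 0, 1], [0.0061, 0, 0.0168, 0, 0, 0, 1], [0.0061, 0, 0.0168, 0, 0, 0, 1], [0.0061, 0, 0.0168, 0, 0, 0, 1], [0.0061, 0, 0.0168, 0, 0, 0, 1], [0, 0, 0, 0, 0, 0, 1], [0, 0, 0, 0, 0, 0, 1]])

```text
time_s: 5.28
ee_pos: [0.5556, -0.0521, 0.1659]
eef_rot: [-3.141, 0.35, 0.066]
force: [-0.5, 0.5, -2.6]
grip_width: 0.064
grip_force: 30.0
```

```bash
cat >> h.py <<'E'
PL=np.array([.6256,-.047,.15]); RB=R.from_euler('z',.068).as_matrix()
def binpts():
    o=ctrl.get_obs(); B=R.from_euler('xyz',o['eef_rot']).as_matrix()@np.diag([1,-1,-1.]); O=o['ee_pos']-B@np.array([-.0008,0,.0192])
    print(o['time_s'],'tcp rail',(RB.T@(o['ee_pos']-PL)).round(4),'tilt',np.degrees(np.arccos(B[2,2])).round(2),'F',o['force'].round(1),o['moment'].round(2))
    for n,p in dict(root=(.054,0,.07),tip=(.071,0,.053),nose=(-.048,0,.034)).items(): print(n,(RB.T@(O+B@p-PL)).round(4))
    return O,B
E
python3 - <<'E'
from h import *
O,B=binpts()
im,m=cam('wrist');s,ms=cam('side')
pts=[(.054,0,.073),(.06,.025,.073),(.06,-.025,.073)]
print(proj(m,[O+B@p for p in pts]).round(1).tolist())
rp=[PL+RB@p for p in [(-.004,0,0),(.004,0,0),(0,-.09,0),(0,.066+.09,0)]]
print('rail pred wrist',proj(m,rp).round(1).tolist(),'side',proj(ms,rp).round(1).tolist())
cc=proj(ms,[PL])[0].astype(int); print(cc)
a=cv2.resize(s[cc[1]-70:cc[1]+70,cc[0]-70:cc[0]+70],(420,420),interpolation=cv2.INTER_CUBIC)
cv2.imwrite('pics/h1.png',np.hstack([cv2.resize(im[0:300,100:460],(380,316)),cv2.resize(a,(316,316))]))
E
```

```text
5.2833 tcp rail [-0.0702 -0.0003  0.0159] tilt 20.08 F [-0.5  0.5 -2.6] [ 0.04 -0.26 -0.03]
root [-0.0012 -0.0004  0.0448]
tip [ 0.0089 -0.0004  0.023 ]
nose [-0.1094 -0.0002  0.046 ]
[[281.5, 187.5], [224.2, 174.0], [338.9, 174.1]]
rail pred wrist [[280.1, 148.5], [280.1, 135.5], [437.6, 142.0], [8.1, 142.3]] side [[212.4, 193.1], [209.8, 192.5], [224.2, 175.9], [184.6, 226.9]]
[211 192]
```

View pics/h1.png

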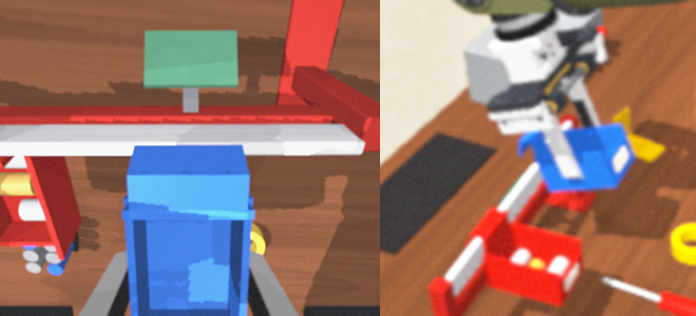

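Wrist crop: the lip is centred on the tag (both at column ≈281). The side crop shows the tipped bin above the rail at the free place. I'll check the rail-edge rows numerically against the prediction.

```bash
python3 - <<'E'
from h import *
im,m=cam('wrist'); g=cv2.cvtColor(im,cv2.COLOR_BGR2GRAY)
for u in (190,210,350,370,390): print(u,[int(x) for x in g[104:156:1,u]])
q=[PL+RB@p for p in [(-.004,0,0),(.004,0,0),(.004,0,-.03),(.004,0,-.044)]]
print(proj(m,q))
E
```

```text
190 [80, 81, 81, 87, 88, 87, 99, 117, 126, 126, 120, 98, 97, 112, 156, 190, 208, 206, 207, 209, 211, 210, 209, 206, 208, 208, 210, 210, 210, 208, 225, 245, 248, 247, 247, 247, 247, 247, 247, 247, 247, 249, 254, 230, 119, 71, 89, 84, 85, 86, 85, 83]
210 [83, 77, 78, 78, 81, 83, 103, 118, 126, 115, 105, 95, 97, 114, 156, 191, 204, 207, 203, 207, 212, 217, 211, 205, 209, 212, 209, 212, 211, 211, 226, 246, 248, 247, 247, 247, 247, 247, 247, 247, 247, 249, 254, 231, 121, 78, 83, 84, 85, 86, 86, 86]
350 [85, 82, 81, 81, 84, 92, 111, 121, 117, 103, 101, 103, 98, 111, 159, 183, 190, 187, 186, 190, 193, 192, 188, 190, 189, 188, 195, 195, 192, 191, 213, 228, 234, 237, 238, 238, 236, 237, 237, 237, 237, 232, 193, 125, 86, 85, 89, 84, 84, 91, 93, 93]
370 [85, 87, 82, 83, 86, 97, 112, 110, 101, 99, 101, 100, 96, 131, 167, 192, 201, 200, 199, 202, 207, 206, 202, 203, 204, 208, 209, 211, 212, 213, 232, 241, 244, 246, 247, 248, 248, 248, 247, 240, 236, 232, 194, 126, 92, 89, 91, 94, 93, 90, 88, 89]
390 [85, 85, 83, 81, 86, 97, 112, 122, 130, 120, 109, 98, 102, 125, 172, 193, 197, 194, 203, 203, 206, 204, 199, 206, 205, 206, 214, 211, 212, 215, 238, 249, 248, 247, 247, 247, 247, 247, 247, 247, 248, 252, 249, 161, 94, 86, 92, 91, 92, 95, 91, 91]
[[279.79971857 148.42775631]
 [279.81787033 135.47774708]
 [279.65660914 117.28612577]
 [279.59458119 110.2888506 ]]
```

>>> play_rows(commands=[[0.0019, 0, 0.005, 0, 0, 0, 1], [0.0019, 0, 0.005, 0, 0, 0, 1], [0.0019, 0, 0.005, 0, 0, 0, 1], [0.0019, 0, 0.005, 0, 0, 0, 1], [0.0019, 0, 0.005, 0, 0, 0, 1], [0.0019, 0, 0.005, 0, 0, 0, 1], [0.0019, 0, 0.005, 0, 0, 0, 1], [0.0019, 0, 0.005, 0, 0, 0, 1], [0, 0, 0, 0, 0, 0, 1], [0, 0, 0, 0, 0, 0, 1], [0, 0, 0, 0, 0, 0, 1]])

```text
time_s: 6.35
ee_pos: [0.5565, -0.0521, 0.1234]
eef_rot: [3.142, 0.349, 0.065]
force: [-0.1, 1.2, -1.7]
grip_width: 0.0639
grip_force: 30.0
```

```bash
python3 - <<'E'
from h import *
O,B=binpts()
E
```

```text
6.35 tcp rail [-0.0693 -0.0004 -0.0266] tilt 19.99 F [-0.1  1.2 -1.7] [ 0.04 -0.28 -0.04]
root [-0.0005 -0.0005  0.0024]
tip [ 0.0097 -0.0006 -0.0194]
nose [-0.1086 -0.0002  0.0035]
```

>>> play_rows(commands=[[0.0018, 0, 0.0019, 0, 2, 0, 1], [0.0018, 0, 0.0019, 0, 2, 0, 1], [0.0018, 0, 0.0019, 0, 2, 0, 1], [0.0018, 0, 0.0019, 0, 2, 0, 1], [0.0018, 0, 0.0019, 0, 2, 0, 1], [0.0018, 0, 0.0019, 0, 2, 0, 1], [0.0018, 0, 0.0019, 0, 2, 0, 1], [0.0018, 0, 0.0019, 0, 2, 0, 1], [0.0018, 0, 0.0019, 0, 2, 0, 1], [0.0018, 0, 0.0019, 0, 2, 0, 1], [0, 0, 0, 0, 0, 0, 1], [0, 0, 0, 0, 0, 0, 1]])

```text
time_s: 7.35
ee_pos: [0.5702, -0.0512, 0.1017]
eef_rot: [3.142, 0.001, 0.065]
force: [0.8, 0.6, -1.6]
grip_width: 0.064
grip_force: 30.0
```

```bash
python3 - <<'E'
from h import *
O,B=binpts()
E
```

```text
7.35 tcp rail [-0.0556 -0.0004 -0.0483] tilt 0.05 F [ 0.8  0.6 -1.6] [ 0.06 -0.01 -0.04]
root [-0.0007 -0.0006  0.0025]
tip [ 0.0163 -0.0006 -0.0146]
nose [-0.1028 -0.0003 -0.0335]
```

Now 2° more droop, then lower gently until the rail takes the weight.

>>> play_rows(commands=[[0.0009, 0, 0.0009, 0, 1, 0, 1], [0.0009, 0, 0.0009, 0, 1, 0, 1], [0, 0, 0.0008, 0, 0, 0, 1], [0, 0, 0.0008, 0, 0, 0, 1], [0, 0, 0, 0, 0, 0, 1], [0, 0, 0, 0, 0, 0, 1]])

```text
time_s: 7.85
ee_pos: [0.5718, -0.051, 0.0977]
eef_rot: [-3.141, -0.034, 0.065]
force: [-5.3, -0.7, -0.9]
grip_width: 0.0643
grip_force: 30.0
```

```bash
python3 - <<'E'
from h import *
O,B=binpts()
E
```

```text
7.85 tcp rail [-0.0539 -0.0004 -0.0523] tilt 1.92 F [-5.3 -0.7 -0.9] [-0.09  1.14  0.04]
root [-0.0008 -0.0005  0.0003]
tip [ 0.0167 -0.0005 -0.0162]
nose [-0.1016 -0.0002 -0.0391]
```

>>> play_rows(commands=[[-0.0006, 0, 0.0005, 0, 0, 0, 1], [0, 0, 0.0004, 0, 0, 0, 1], [0, 0, 0, 0, 0, 0, 1], [0, 0, 0, 0, 0, 0, 1]], force=10)

```text
time_s: 8.18
ee_pos: [0.5718, -0.0511, 0.0972]
eef_rot: [3.142, -0.035, 0.065]
force: [-3.7, 0.0, 2.4]
grip_width: 0.0638
grip_force: 10.0
```

```bash
python3 - <<'E'
from h import *
O,B=binpts()
E
```

```text
8.1833 tcp rail [-0.054  -0.0004 -0.0528] tilt 2.02 F [-3.7  0.   2.4] [0.07 0.71 0.12]
root [-0.001  -0.0005 -0.0001]
tip [ 0.0166 -0.0006 -0.0164]
nose [-0.1017 -0.0003 -0.0396]
```

>>> play_rows(commands=[[0, 0, 0, 0, 0, 0, 1], [0, 0, 0, 0, 0, 0, 1], [0, 0, 0, 0, 0, 0, 1]], force=3)

```text
time_s: 8.43
ee_pos: [0.5718, -0.0511, 0.0971]
eef_rot: [3.142, -0.035, 0.065]
force: [-2.4, -0.2, 2.3]
grip_width: 0.0642
grip_force: 3.0
```

>>> play_rows(commands=[[0, 0, 0, 0, 0, 0, -0.4], [0, 0, 0, 0, 0, 0, -0.5], [0, 0, 0, 0, 0, 0, -0.6], [0, 0, 0, 0, 0, 0, -0.8], [0, 0, 0, 0, 0, 0, -0.8], [0, 0, 0, 0, 0, 0, -0.8], [0, 0, 0, 0, 0, 0, -0.8]])

```text
time_s: 9.02
ee_pos: [0.5717, -0.0511, 0.097]
eef_rot: [-3.142, -0.035, 0.065]
force: [0.1, -1.2, -0.2]
grip_width: 0.0846
grip_force: 0.0
```

```bash
python3 - <<'E'
from h import *
O,B=binpts()
s,ms=cam('side');im,m=cam('wrist')
a=cv2.resize(s[140:260,150:290],(466,400),interpolation=cv2.INTER_CUBIC)
cv2.imwrite('pics/h2.png',np.hstack([a,cv2.resize(im[100:360,150:410],(330,400))]))
E
```

```text
9.0167 tcp rail [-0.0541 -0.0004 -0.053 ] tilt 2.0 F [ 0.1 -1.2 -0.2] [0.03 0.01 0.03]
root [-0.0011 -0.0005 -0.0003]
tip [ 0.0165 -0.0006 -0.0167]
nose [-0.1018 -0.0003 -0.0399]
```

View pics/h2.png

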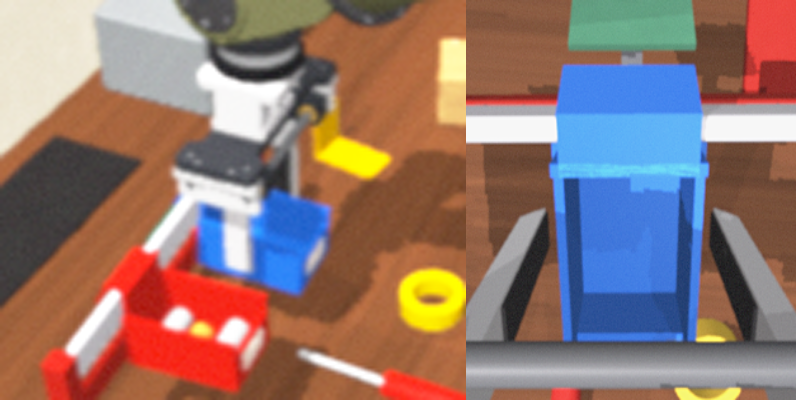

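The side crop shows the bin hanging level at the free place. The wrist crop shows the lip over the rail, centred under the tag, with the fingers clear. I'll back off and go to the block.

>>> play_rows(commands=[[0, 0, -0.02, 0, 0, 0, -0.8], [0, 0, -0.035, 0, 0, 0, -0.8], [0, 0, -0.035, 0, 0, 0, -0.8], [0, 0, -0.035, 0, 0, 0, -0.8], [0, 0, -0.035, 0, -2, 0, -0.8], [-0.0105, -0.032, 0, 0, 0, 0, -0.8], [-0.0105, -0.032, 0, 0, 0, 0, -0.8], [-0.0105, -0.032, 0, 0, 0, 0, -0.8], [-0.0105, -0.032, 0, 0, 0, 0, -0.8], [-0.0105, -0.032, 0, 0, 0, 0, -0.8], [-0.0105, -0.032, 0, 0, 0, 0, -0.8], [-0.0105, -0.032, 0, 0, 0, 0, -0.8], [-0.0105, -0.032, 0, 0, 0, 0, -0.8], [-0.0105, -0.032, 0, 0, 0, 0, -0.8], [-0.0105, -0.032, 0, 0, 0, 0, -0.8], [-0.0105, -0.032, 0, 0, 0, 0, -0.8]])

```text
time_s: 10.45
ee_pos: [0.4269, 0.2937, 0.2571]
eef_rot: [-3.141, -0.0, 0.065]
force: [0.8, -0.3, 0.1]
grip_width: 0.0847
grip_force: 0.0
```

>>> play_rows(commands=[[0, 0, 0, 0, 0, -7.1, -0.8], [0, 0, 0, 0, 0, -7.1, -0.8], [0, 0, 0, 0, 0, -7.1, -0.8], [0, 0, 0, 0, 0, -7.1, -0.8], [0, 0, 0, 0, 0, -7.1, -0.8], [0, 0, 0, 0, 0, -7.1, -0.8], [0, 0, 0, 0, 0, -7.1, -0.8], [0, 0, 0, 0, 0, -7.1, -0.8], [0, 0, 0, 0, 0, -7.1, -0.8], [0, 0, 0, 0, 0, -7.1, -0.8], [0, 0, 0, 0, 0, -7.1, -0.8], [0, 0, 0, 0, 0, -7.1, -0.8], [0, 0, 0, 0, 0, -7.1, -0.8], [0, 0, 0, 0, 0, -7.1, -0.8], [0, 0, 0, 0, 0, -7.1, -0.8], [0, 0, 0, 0, 0, -7.1, -0.8], [0, 0, 0, 0, 0, -7.1, -0.8], [0, 0, 0, 0, 0, -7.1, -0.8], [0, 0, 0, 0, 0, -7.1, -0.8], [0, 0, 0, 0, 0, -7.1, -0.8]])

```text
time_s: 12.12
ee_pos: [0.4278, 0.2923, 0.2569]
eef_rot: [3.142, -0.0, 2.55]
force: [-0.5, 0.6, -0.1]
grip_width: 0.0846
grip_force: 0.0
```

>>> play_rows(commands=[[0, 0, 0, 0, 0, -5, -0.8], [0, 0, 0, 0, 0, -5, -0.8], [0, 0, 0, 0, 0, 0, -0.8], [0, 0, 0, 0, 0, 0, -0.8]])

```text
time_s: 12.45
ee_pos: [0.4279, 0.2923, 0.2569]
eef_rot: [3.142, 0.0, 2.715]
force: [-0.1, 0.5, -0.4]
grip_width: 0.0848
grip_force: 0.0
```

```bash
python3 - <<'E'
from h import *
o=ctrl.get_obs();print(o['time_s'],o['ee_pos'],o['eef_rot'])
im,m=cam('wrist'); cv2.imwrite('pics/b1.png',im)
hsv=cv2.cvtColor(im,cv2.COLOR_BGR2HSV); k=cv2.inRange(hsv,(5,170,120),(22,255,255))
q=proj(m,[[.434,.293,.011]])[0];print('expected',q)
cs,_=cv2.findContours(k,0,2); c=min([c for c in cs if cv2.contourArea(c)>200],key=lambda c:np.linalg.norm(c.reshape(-1,2).mean(0)-q))
r=cv2.minAreaRect(c);P=np.array([onz(m,*b,.022) for b in cv2.boxPoints(r)]);print(r,P.round(4).tolist(),P.mean(0))
e=[P[1]-P[0],P[2]-P[1]];print([np.linalg.norm(v).round(4) for v in e],[np.arctan2(v[1],v[0]).round(3) for v in e])
E
```

```text
12.45 [0.42786559 0.29227446 0.25693515] [3.14153166e+00 1.82571584e-05 2.71545083e+00]
expected [278.93524195 181.8156255 ]
((284.5, 182.5), (31.0, 15.0), 90.0) [[0.4113, 0.3002, 0.022], [0.4201, 0.3197, 0.022], [0.4619, 0.3014, 0.022], [0.4528, 0.2813, 0.022]] [0.43649255 0.30066113 0.022     ]
[np.float64(0.0213), np.float64(0.0456)] [np.float64(1.145), np.float64(-0.413)]
```

View pics/b1.png

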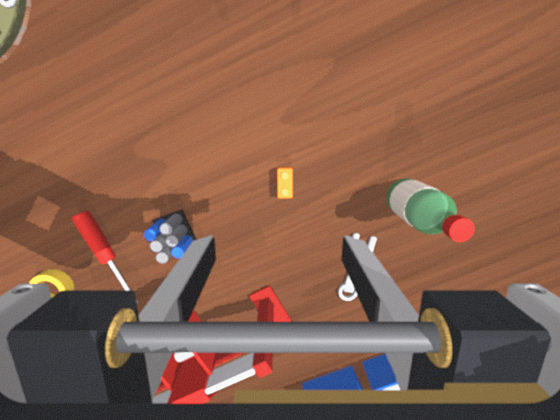

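The block is at pixel (284,182), measures 21×45 mm, and sits at (0.4365, 0.3007) with its long axis along the tool's x. The bottle and cells are well clear, so I'll descend and grip.

>>> play_rows(commands=[[-0.0044, 0.0112, 0.02, 0, 0, -0.8, -0.5], [0, 0, 0.037, 0, 0, 0, -0.5], [0, 0, 0.037, 0, 0, 0, -0.5], [0, 0, 0.037, 0, 0, 0, -0.5], [0, 0, 0.037, 0, 0, 0, -0.5], [0, 0, 0.037, 0, 0, 0, -0.5], [0, 0, 0.025, 0, 0, 0, -0.5], [0, 0, 0.015, 0, 0, 0, -0.5], [0, 0, 0.007, 0, 0, 0, -0.5], [0, 0, 0, 0, 0, 0, -0.5], [0, 0, 0, 0, 0, 0, 1], [0, 0, 0, 0, 0, 0, 1], [0, 0, 0, 0, 0, 0, 1], [0, 0, 0, 0, 0, 0, 1], [0, 0, 0, 0, 0, 0, 1], [0, 0, 0, 0, 0, 0, 1], [0, 0, 0, 0, 0, 0, 1], [0, 0, 0, 0, 0, 0, 1]], force=20)

```text
time_s: 14.0
ee_pos: [0.4365, 0.3007, 0.005]
eef_rot: [3.141, 0.0, 2.732]
force: [-0.8, 0.4, 0.6]
grip_width: 0.0219
grip_force: 20.0
```

>>> play_rows(commands=[[0, 0, -0.025, 0, 0, 0, 1], [0, 0, -0.038, 0, 0, 0, 1], [0, 0, -0.038, 0, 0, 0, 1], [0, 0, -0.038, 0, 0, 0, 1], [0, 0, -0.038, 0, 0, 0, 1], [0, 0, -0.038, 0, 0, 0, 1], [0, 0, -0.038, 0, 0, 0, 1], [-0.02375, -0.02454, 0, 0, 0, 0, 1], [-0.02375, -0.02454, 0, 0, 0, 0, 1], [-0.02375, -0.02454, 0, 0, 0, 0, 1], [-0.02375, -0.02454, 0, 0, 0, 0, 1], [-0.02375, -0.02454, 0, 0, 0, 0, 1], [-0.02375, -0.02454, 0, 0, 0, 0, 1], [-0.02375, -0.02454, 0, 0, 0, 0, 1], [-0.02375, -0.02454, 0, 0, 0, 0, 1], [-0.02375, -0.02454, 0, 0, 0, 0, 1], [-0.02375, -0.02454, 0, 0, 0, 0, 1], [-0.02375, -0.02454, 0, 0, 0, 0, 1], [0, 0, 0, 0, 0, 6.95, 1]])

```text
time_s: 15.58
ee_pos: [0.5695, -0.0557, 0.2571]
eef_rot: [-3.14, -0.0, 2.612]
force: [-0.9, 0.3, -1.0]
grip_width: 0.0216
grip_force: 20.0
```

>>> play_rows(commands=[[0, 0, 0, 0, 0, 6.95, 1], [0, 0, 0, 0, 0, 6.95, 1], [0, 0, 0, 0, 0, 6.95, 1], [0, 0, 0, 0, 0, 6.95, 1], [0, 0, 0, 0, 0, 6.95, 1], [0, 0, 0, 0, 0, 6.95, 1], [0, 0, 0, 0, 0, 6.95, 1], [0, 0, 0, 0, 0, 6.95, 1], [0, 0, 0, 0, 0, 0, 1], [0, 0, 0, 0, 0, 0, 1], [0, 0, 0, 0, 0, 0, 1]])

```text
time_s: 16.5
ee_pos: [0.5686, -0.0509, 0.2578]
eef_rot: [-3.141, -0.0, 1.645]
force: [0.4, -0.3, -0.2]
grip_width: 0.0219
grip_force: 20.0
```

```bash
python3 - <<'E'
from h import *
o=ctrl.get_obs();p=o['ee_pos'];print(o['time_s'],p,o['eef_rot'],'rail',RB.T@(p-PL))
im,m=cam('top')
hsv=cv2.cvtColor(im,cv2.COLOR_BGR2HSV)
im,m=cam('wrist'); s,_=cam('side'); cv2.imwrite('pics/b2.png',np.hstack([cv2.resize(im,(440,330)),cv2.resize(s[130:270,140:290],(354,330),interpolation=cv2.INTER_CUBIC)]))
E
```

```text
16.5 [ 0.56863457 -0.0509284   0.2578177 ] [-3.14142679e+00 -5.59658392e-05  1.64465538e+00] rail [-5.71006980e-02 -4.86608614e-05  1.07817703e-01]
```

View pics/b2.png

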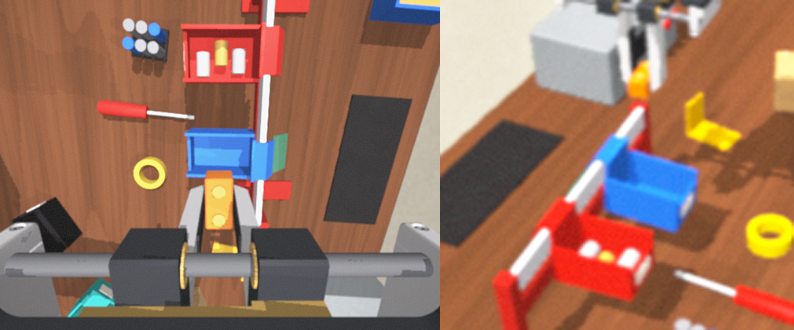

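The wrist view shows the block held over the bin (rims about 238–323 × 163–225 in full pixels). The side view shows the bin hanging flat. I'll check the centre quickly.

```bash
python3 - <<'E'
from h import *
im,m=cam('wrist'); hsv=cv2.cvtColor(im,cv2.COLOR_BGR2HSV); k=cv2.inRange(hsv,(100,100,50),(125,255,255))
k[:140]=0;k[240:]=0;k[:,:225]=0;k[:,365:]=0
v,u=np.nonzero(k);print(u.min(),v.min(),u.max(),v.max())
# top (red-bin side) rim line and nose column
for uu in (250,300): 
    r=np.nonzero(k[:,uu])[0]; print(uu,r.min(),r.max(),[(RB.T@(onz(m,uu,x,.13)-PL)).round(4).tolist() for x in (r.min(),r.max())])
r=np.nonzero(k[190])[0];print([(RB.T@(onz(m,r.min(),190,z)-PL)).round(4).tolist() for z in (.114,.08)])
E
```

```text
235 163 348 231
250 163 225 [[-0.0857, 0.0407, -0.02], [-0.0873, -0.0285, -0.02]]
300 164 226 [[-0.0331, 0.0399, -0.02], [-0.0314, -0.0295, -0.02]]
[[-0.1004, 0.0078, -0.036], [-0.1051, -0.0001, -0.07]]
```

>>> play_rows(commands=[[0.001, 0, 0.02, 0, 0, 0, 1], [0, 0, 0.034, 0, 0, 0, 1], [0, 0, 0.034, 0, 0, 0, 1], [0, 0, 0.026, 0, 0, 0, 1], [0, 0, 0.018, 0, 0, 0, 1], [0, 0, 0.012, 0, 0, 0, 1], [0, 0, 0.01, 0, 0, 0, 1], [0, 0, 0.008, 0, 0, 0, 1], [0, 0, 0, 0, 0, 0, 1], [0, 0, 0, 0, 0, 0, 1]])

```text
time_s: 17.53
ee_pos: [0.5689, -0.05, 0.0964]
eef_rot: [3.141, 0.0, 1.641]
force: [0.1, -1.1, -0.6]
grip_width: 0.0217
grip_force: 20.0
```

>>> play_rows(commands=[[0, 0, 0.002, 0, 0, 0, 1], [0, 0, 0.002, 0, 0, 0, 1], [0, 0, 0.001, 0, 0, 0, 1], [0, 0, 0, 0, 0, 0, 1], [0, 0, 0, 0, 0, 0, 1]])

```text
time_s: 17.95
ee_pos: [0.5686, -0.0499, 0.0911]
eef_rot: [3.141, 0.0, 1.64]
force: [-0.5, 0.5, -1.2]
grip_width: 0.0219
grip_force: 20.0
```

>>> play_rows(commands=[[0, 0, 0.0015, 0, 0, 0, 1], [0, 0, 0, 0, 0, 0, 0.5], [0, 0, 0, 0, 0, 0, 0.4], [0, 0, 0, 0, 0, 0, 0.35], [0, 0, 0, 0, 0, 0, 0.3], [0, 0, 0, 0, 0, 0, 0.3], [0, 0, 0, 0, 0, 0, 0.3]], force=5)

```text
time_s: 18.53
ee_pos: [0.5686, -0.05, 0.0894]
eef_rot: [3.142, 0.0, 1.64]
force: [0.6, 0.3, -0.5]
grip_width: 0.033
grip_force: 0.0
```

>>> play_rows(commands=[[0, 0, -0.006, 0, 0, 0, 0.3], [0, 0, -0.012, 0, 0, 0, 0.3], [0, 0, -0.02, 0, 0, 0, 0.3], [0, 0, -0.03, 0, 0, 0, 0.3], [0, 0, -0.03, 0, 0, 0, 0.3], [0, 0, -0.03, 0, 0, 0, 0.3], [0, 0, -0.03, 0, 0, 0, 0.3], [0, 0, 0, 0, 0, 0, 0.3], [0, 0, 0, 0, 0, 0, 0.3], [0, 0, 0, 0, 0, 0, 0.3], [0, 0, 0, 0, 0, 0, 0.3]])

```text
time_s: 19.45
ee_pos: [0.5682, -0.0499, 0.2465]
eef_rot: [-3.14, -0.0, 1.64]
force: [0.2, -0.1, 0.0]
grip_width: 0.0328
grip_force: 0.0
```

```bash
python3 - <<'E'
from h import *
o=ctrl.get_obs();print(o['time_s'],o['ee_pos'],o['force'],o['grip_width'])
im,m=cam('wrist'); s,_=cam('side'); cv2.imwrite('pics/b3.png',np.hstack([cv2.resize(im[120:300,180:420],(440,330)),cv2.resize(s[130:270,140:290],(354,330),interpolation=cv2.INTER_CUBIC)]))
E
```

```text
19.45 [ 0.56817437 -0.04988834  0.24647309] [ 0.22083396 -0.11738608  0.03362061] 0.032846957304152
```

View pics/b3.png

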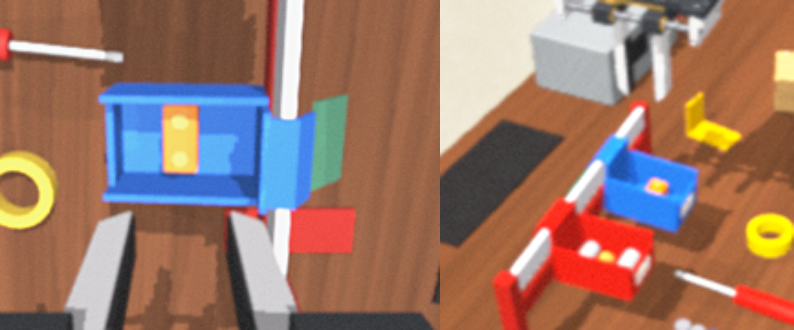

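The block lies flat inside the hanging bin (crop pixel (180,140)). The bin is square on the rail at the tag and the gripper is clear, so I'll hand in.

```bash
python3 -c "
from station import ctrl
print(ctrl.hand_in())"
```

```text
the job is handed in; nothing more can be done
None
```

The blue bin hangs flat on the rail at the green tag with the orange block inside it, and the job was handed in at about 19.5 s; no verdict came back.

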